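# Chock a photo tube on a sloping rack and fold its stop away

### The arm

A 6-joint arm with a two-finger parallel gripper is mounted at the origin on the work surface. World frame = base frame: x ahead of the robot, y to its left, z up, the work surface at z = 0. Lengths are in m, angles in rad, forces in N, time in s.
With the tool pointing down it reaches from about 0.375 to 0.975 m from the base axis. Payload 3.8 kg.
Tool frame: the origin (TCP) lies midway between the tips of the shut fingers; the grasp point (between the pads) lies 19 mm behind it; z points along the fingers, y is the direction in which the jaws open and shut (so a half turn about z gives the same grasp; the last joint's range is limited). The gripper opens to 85 mm and grips with 20 to 120 N. Pads are 22 mm wide; open, the fingers measure 114 mm over their backs; the gripper's body (76 mm by 85 mm) begins 54 mm behind the grasp point. The pads swing forward as they close: fully open they stand 13 mm farther back than shut.
Start: joints at [1.184, 0.264, 1.604, -0, 1.274, -0.037], TCP at [0.231, 0.634, 0.231] pointing down, gripper open.
Joint ranges: [-2.63, 2.63], [-0.94, 2.18], [0.31, 2.57], [-1.31, 4.45], [0, 2.66], [-2.55, 2.55]. Speed limits (rad/s): [2.57, 2.57, 3.14, 3.14, 3.14, 3.14].

### API

Orientations are given as a rotation vector (axis times angle).
In Python, from workcell import bot gives the robot as it stands.
- The arm moves only by the tool drive_tool, never from a script. Its argument "deltas" is a list of rows, each an object with "hand": the opening, from 0 (shut) to 1 (fully open); "offset": the shift along the world's x, y, z in cm, a list of three; "angular": the turn, a rotation vector about the world's x, y, z in degrees, a list of three. A call has 1 to 8 rows; each row is the pose to reach, as a shift and turn from the pose commanded when the call began; what a row does not reach only later rows make up. A row lasts 1/8 s, in which the tool goes at most 62.5 mm and 10.7 degrees, less where a joint would pass 70% of its speed; a pose out of reach is approached as far as the arm can. A call with a gripper value outside its range is refused whole. The fingers move at their own pace and stop on an object; "force" is the grip in N (left out, the last holds). Time passes only in rows, so rows that repeat a pose let the fingers close. It gives the time, the measured TCP pose, the force and the opening at its end, in the units of the state.
- bot.read_state(): the state, without advancing time (a new reading comes with each control period).
- bot.read_camera(name): name is "scene" or "top" or "wrist"; returns a dict with "frame" (480x640x3 uint8, blue, green, red), "mtx" (3x3 intrinsics, pixels), "R" (3x3) and "t" (3): a world point X has camera coordinates R X + t. Camera axes: x right, y down, z forward; pixel columns grow to the right and rows downward; lengths in m; the calibration is good to about 2 mm. The wrist camera is an equidistant fisheye: a pixel r from the principal point sees the ray r / f radians off the axis. A picture is of the moment at which its call begins. There is no depth.
- bot.finish_job(): hands the job in, once; it reports no verdict.
The state is a dict: "time": time; "q": joint angles; "joint_vel": joint speeds; "joint_torque": joint torques, N m; "tool_pos": TCP position; "tcp_rot": TCP orientation; "wrist_force": force on the tool from outside, world axes, zero at the start; "torque": the same for the moment, N m; "width": opening from 0.0 (shut) to 1.0 (fully open).
Only numpy, scipy, OpenCV 4.12 (cv2) and the standard library are available. Lean on these libraries where they do the work, as an engineer would, in place of code of your own. Each camera call takes 0.05 s, during which the arm holds its last target. There are 200 camera calls.

### The job

The black photo tube lying on the sloping rack board is held only by the fold-down stop. Pick up the wedge chock, set it on the board with its ramp under the low side of the tube, and push it uphill until the tube is pressed firmly, but gently, against the back rail, without bearing down hard on the board; let go there, then fold the stop flat by its crank handle so that the tube stays up, still, on the chock alone. Disturb nothing else on the bench.

Things in the scene. Friction and masses are not known exactly. Their poses are not given: they have to be found in the camera images.
- chock_grip (a point): Wedge chock, white plastic, 70 long (x), 46 wide (y), 40 mm tall, 0.2 kg: a flat-topped block 30 mm long, then a 45 degree ramp falling towards +x to a thin toe. This point: centre of the block part, half-way up (underside 20 mm below, back face 15 mm to -x, toe 55 mm to +x). Grip across its width (y). Starts flat on the bench, left or right of the board.
- chock: The same wedge chock: origin in its underside, 20 mm ahead (+x) of the block part's centre; axes as above. With its ramp touching the tube, both on the board, the block part's centre is 65 mm downhill of the tube's axis and the toe is 10 mm short of the point below the axis. Only just resting on the board, a steady push of 10 N on it puts about 10 N on the tube; held down it rubs (friction 0.5 to 0.7), loses push, and pushing on with over 25 N on the board mars it.
- board: Fixed aluminium rack board, 270 (x, from -130 to +140) by 270 mm (y). Origin on the bench under its middle; z vertical, x horizontal towards the high side, y left. Its top rises 7 degrees towards +x and is 50 mm above the bench at x = 0. The low edge has a lip 8 mm high, from x = -130 to -121 mm. The stop and its handle are on it.
- board_top (a point): Middle of the board's sloping top surface, axes as the board's. Beyond the tube on the high side stands a straight steel back rail parallel to y, 38 mm high. It was clamped by hand: the gap between tube and rail is 6 to 40 mm at the start and is not measured, so feel for it. The rail does not yield.
- tube_mid (a point): Centre of the photo tube: smooth rigid black cylinder with a brass band, 50 mm diameter, 180 mm long, 0.5 to 0.8 kg, lying along the board's y. It rolls freely: uphill takes only 1 to 2 N. A chock pressing on it with over 16 N harms it; 9 to 12 N once it is against the rail is right. The point turns with the tube: use its position only.
- tube: The same photo tube, origin at its centre, y along its axis; its x and z turn as it rolls.
- stop (a joint): Fold-down stop: two steel fingers 14 mm wide at y = +70 and -70 mm of the board, standing 36 mm above its surface on the tube's low side, on one shaft along y, 8 mm under the surface. 0 = upright, tube leaning on them; grows as they fold downhill (board's -x) into slots; 1.45 rad = end of travel, flat. Stays where left; about 2 N at the handle.
- handle (a point): Middle of the stop's crank handle: a horizontal round black bar, 14 mm diameter, along y, 52 mm long, right (-y) of a flat arm beside the board's right edge; this point is 31 mm from the arm's middle. It is 72 mm from the shaft: straight above it (square to the slope) at 0; moves on an arc downhill and down; flat, it is 40 mm above the bench.
- block: Bystander, to be left alone: plain white plastic rectangular block, 60 x 46 x 40 mm; origin in its underside.
- flask: Bystander, to be left alone: amber glass jar with a white cap, 56 mm across, 130 mm tall; origin in its underside.
- objective: Bystander, to be left alone: steel microscope objective standing up, 34 mm across, 48 mm tall; origin in its underside.

How it is judged:
By the outcome, as a careful person would: the job done as asked, in the order asked, and still so for the second after the job is handed in, with the robot touching nothing.
It also fails if it takes over 72 s, if anything falls off the work surface, if the arm or the gripper's body presses on something with over 40 N, if the wrist force passes 120 N, or if a joint passes its speed limit or range.

## Working session

There is one attempt and no reset: what is moved stays moved. The work goes in short steps, Python scripts to look and compute and a tool call to move; the robot and the scene stay as the last step left them, time stands still between calls to the robot, and variables do not carry over. Pictures are saved under pics/ and viewed, about 8 in all and at most 12, crops included, and the job is handed in when it is done.

Besides the shell and the picture viewer there is one more tool, called after "Call:" as a command line: name --argument value ..., lists and objects as JSON in quotes. drive_tool: Moves the arm, as the interface text tells. Its arguments: {"type":"object","properties":{"deltas":{"type":"array"},"force":{"type":"number"}},"required":["deltas"]}

```bash
mkdir -p pics; ls; python3 - <<'E'
from workcell import bot
import cv2,numpy as np
s=bot.read_state();print(s)
for n in("scene","top"):
    c=bot.read_camera(n);cv2.imwrite(f"pics/{n}0.png",c["frame"]);np.savez(f"{n}0.npz",**c)
    print(n,c["mtx"].tolist(),c["R"].round(4).tolist(),c["t"].round(4).tolist())
E
```

```text
pics
{'time': 0.0, 'q': array([ 1.18408454e+00,  2.64781969e-01,  1.60540545e+00, -6.51237489e-06,
        1.27364896e+00, -3.69225582e-02]), 'joint_vel': array([0.00279156, 0.00197309, 0.00157696, 0.00075116, 0.00043609,
       0.00132321]), 'joint_torque': array([ 1.84389886e-03, -5.15092385e+01, -3.67326558e+01,  2.13273188e-05,
        1.26670586e-02, -1.44543662e-05]), 'tool_pos': array([0.2310649 , 0.63344211, 0.22992559]), 'tcp_rot': array([-0.54656651, -3.09320742,  0.00344721]), 'wrist_force': array([0.49612534, 0.11165861, 0.22766498]), 'torque': array([ 0.0107274 , -0.02990014,  0.0274039 ]), 'width': 0.9995009964251446}
scene [[507.6379266181104, 0.0, 320.6755965000156], [0.0, 507.6379266181104, 245.44438423631877], [0.0, 0.0, 1.0]] [[0.1887, 0.982, -0.0115], [0.6489, -0.1335, -0.749], [-0.7371, 0.1339, -0.6624]] [-0.1149, -0.289, 1.5869]
top [[610.718028077719, 0.0, 316.86046026314364], [0.0, 610.718028077719, 242.73755660258422], [0.0, 0.0, 1.0]] [[-0.003, -0.9997, -0.0224], [-0.9984, 0.0042, -0.0563], [0.0564, 0.0222, -0.9982]] [0.0184, 0.5652, 1.2573]
```

View pics/top0.png

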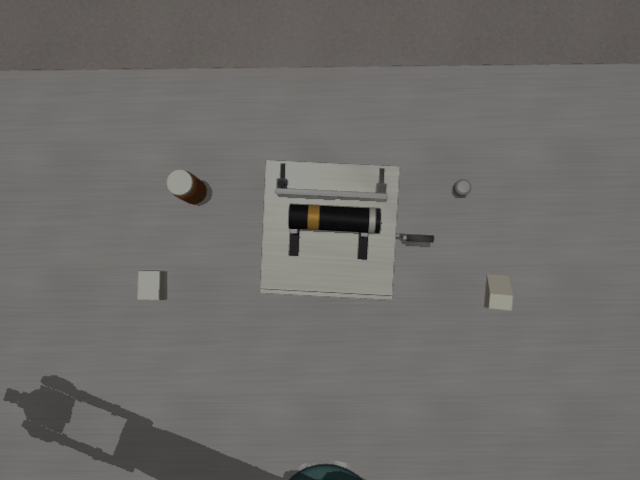

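View pics/scene0.png

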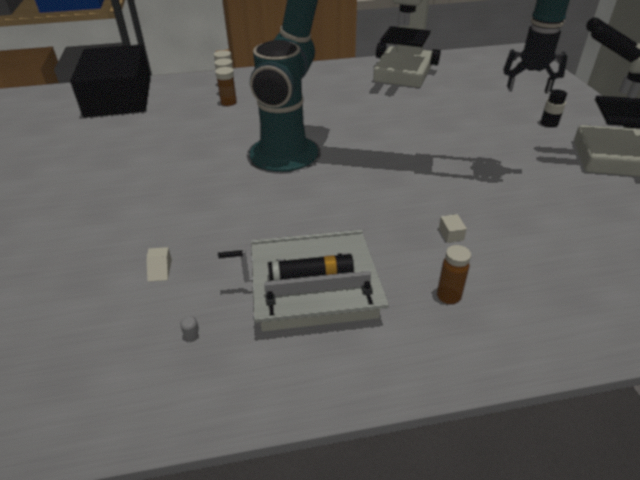

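The top view shows the board at (262–398, 160–298), tube at (290–380, 218), handle at (418, 238), white objects at (149, 285) and (500, 292), jar at (187, 187) and objective at (462, 188). I need a closer look to tell the chock from the block.

```bash
cat > h.py <<'E'
import numpy as np,cv2
from workcell import bot
def ray(c,u,v):
    d=c["R"].T@np.linalg.inv(c["mtx"])@np.array([u,v,1.]);o=-c["R"].T@c["t"];return o,d/np.linalg.norm(d)
def onplane(c,u,v,p,n):
    o,d=ray(c,u,v);n=np.asarray(n,float);return o+d*((np.asarray(p)-o)@n)/(d@n)
def onz(c,u,v,z): return onplane(c,u,v,[0,0,z],[0,0,1])
def proj(c,X):
    x=c["R"]@np.asarray(X)+c["t"];p=c["mtx"]@x;return p[:2]/p[2]
E
python3 - <<'E'
from h import *
T=dict(np.load("top0.npz"));S=dict(np.load("scene0.npz"))
def crop(c,x0,y0,w,h,k): return cv2.resize(cv2.convertScaleAbs(c["frame"][y0:y0+h,x0:x0+w],alpha=1.4),(w*k,h*k),interpolation=cv2.INTER_CUBIC)
a=np.hstack([crop(T,475,265,50,50,5),crop(S,135,238,50,50,5),crop(T,125,260,50,50,5)])
b=crop(T,250,150,190,155,4)
cv2.imwrite("pics/cropA.png",a);cv2.imwrite("pics/cropB.png",b)
for n,c,rois in(("T",T,[(475,265,50,55),(125,260,50,50)]),("S",S,[(135,238,50,50),(430,205,45,42)])):
  for x,y,w,h in rois:
    f=c["frame"][y:y+h,x:x+w].astype(int);g=f.sum(2)/3
    bg=np.median(g);print(n,bg,g.max())
    m=(g>bg+25).astype(np.uint8)
    cs=max(cv2.findContours(m,0,1)[0],key=cv2.contourArea)
    p=cv2.approxPolyDP(cs,1.5,True)[:,0]+[x,y];print(p.tolist(), cv2.minAreaRect(cs+np.array([x,y])))
E
```

```text
T 113.0 148.0
[[491, 294], [490, 307], [510, 309], [511, 296]] ((500.5495300292969, 301.5049743652344), (21.691810607910156, 14.42803955078125), 5.710593223571777)
T 113.0 150.0
[[139, 271], [138, 298], [157, 298], [158, 271]] ((148.0, 285.0), (28.0, 20.0), 90.0)
S 112.66666666666667 147.33333333333334
[[166, 248], [149, 250], [147, 258], [149, 279], [166, 277], [164, 257]] ((156.5, 263.5), (31.0, 19.0), 90.0)
S 112.0 148.0
[[442, 217], [449, 229], [464, 227], [457, 215]] ((453.2798156738281, 221.83676147460938), (20.442766189575195, 14.612256050109863), 59.74356460571289)
```

View pics/cropA.png

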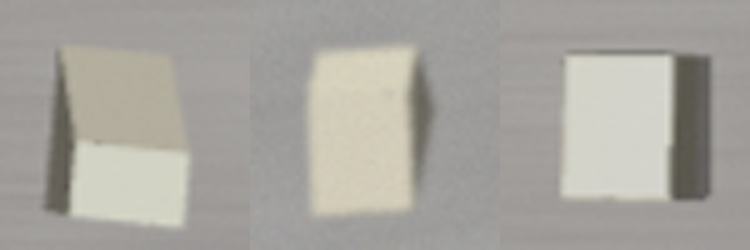

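View pics/cropB.png

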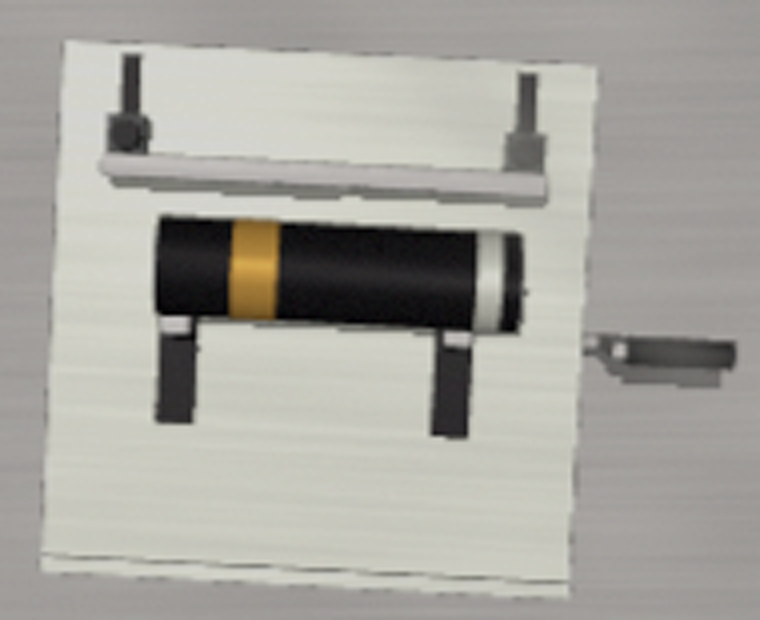

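Chock is the right-hand object: ramp towards +x, block top corners at about (491,293), (513,295), (512,310), (489,308). The board is turned slightly clockwise, and the gap between tube and rail is visible.

```bash
python3 - <<'E'
from h import *
T=dict(np.load("top0.npz"));S=dict(np.load("scene0.npz"))
A=lambda u,v,z:onz(T,475+u/5,265+v/5,z)
B=lambda u,v,z:onz(T,250+u/4,150+v/4,z)
ck=[A(78,140,.04),A(189,152,.04),A(185,227,.04),A(70,215,.04)];toe=[A(58,45,0),A(168,57,0)]
print("chock",np.round(ck,4).tolist(),"toe",np.round(toe,4).tolist())
bc=np.mean(ck,0);tm=np.mean(toe,0);print("block c",bc,"toe mid",tm,"dist",np.linalg.norm((tm-bc)[:2]),"yaw",np.degrees(np.arctan2(*(tm-bc)[1::-1])), "edge yaw",np.degrees(np.arctan2(*((ck[0]-ck[1])[[0,1]]))))
t=np.tan(np.radians(7))
c=[B(66,41,.05+.14*t),B(597,66,.05+.14*t),B(42,572,.042),B(568,598,.042)]
print("board",np.round(c,4).tolist())
hi=(c[0]+c[1])/2;lo=(c[2]+c[3])/2
yaws=[np.arctan2(*((hi-lo)[1::-1])),-np.arctan2((c[0]-c[1])[0],(c[0]-c[1])[1]),-np.arctan2((c[2]-c[3])[0],(c[2]-c[3])[1])]
print("board yaw",np.degrees(yaws))
y=np.mean(yaws);ex=np.array([np.cos(y),np.sin(y)]);ey=np.array([-ex[1],ex[0]])
o=((hi-.14*np.r_[ex,0])+(lo+.13*np.r_[ex,0]))[:2]/2;print("origin",o, "len",(hi-lo)[:2]@ex,(c[0]-c[1])[:2]@ey)
def bd(p):return np.round([(p[:2]-o)@ex,(p[:2]-o)@ey],4)
# tube silhouettes: mid ray at z of axis
for u,v in((157,266),(522,282)):print("tube end",bd(B(u,v,.078)))
for u,v in((625,352),(735,355)):print("handle",bd(B(u,v,.112)),B(u,v,.112))
for u,v in((340,175),(340,192)):print("rail top",bd(B(u,v,.09)))
for u,v in((177,332),(459,347)):print("finger base",bd(B(u,v,.05)))
for p in((149,285),):print("block",onz(T,*p,.04))
print("flask cap",onz(T,181,183,.13),"obj",onz(T,462,187,.048))
np.savez("board.npz",o=o,ex=ex,ey=ey,yaw=y)
E
```

```text
chock [[0.4605, -0.3355, 0.04], [0.4556, -0.38, 0.04], [0.4254, -0.3778, 0.04], [0.4303, -0.3317, 0.04]] toe [[0.4991, -0.3383, -0.0], [0.4939, -0.3839, 0.0]]
block c [ 0.44293326 -0.35624868  0.04      ] toe mid [ 4.96523426e-01 -3.61116256e-01 -1.11022302e-16] dist 0.0538107720000043 yaw -5.189918493342869 edge yaw 6.338022403495899
board [[0.7297, 0.1165, 0.0672], [0.7151, -0.1508, 0.0672], [0.4617, 0.131, 0.042], [0.4479, -0.1361, 0.042]]
board yaw [-3.11263688 -3.13271682 -2.95222638]
origin [ 0.58359012 -0.00959225] len 0.26797800981839953 0.2677214716733968
tube end [0.0264 0.0809]
tube end [ 0.0272 -0.1004]
handle [-0.0075 -0.1487] [ 0.56819429 -0.15764835  0.112     ]
handle [-0.0063 -0.2013] [ 0.56651811 -0.21027798  0.112     ]
rail top [ 0.0746 -0.0077]
rail top [ 0.0661 -0.0082]
finger base [-0.0041  0.071 ]
finger base [-0.0047 -0.0723]
block [0.47853564 0.36040527 0.04      ]
flask cap [0.67467965 0.27420972 0.13      ] obj [ 0.67562106 -0.27970966  0.048     ]
```

Call:
drive_tool --deltas '[{"hand": 1, "offset": [21.9, -43.4, -3], "angular": [0, 0, -80]}, {"hand": 1, "offset": [21.9, -43.4, -3], "angular": [0, 0, -80]}, {"hand": 1, "offset": [21.9, -43.4, -3], "angular": [0, 0, -80]}, {"hand": 1, "offset": [21.9, -43.4, -3], "angular": [0, 0, -80]}, {"hand": 1, "offset": [21.9, -43.4, -3], "angular": [0, 0, -80]}, {"hand": 1, "offset": [21.9, -43.4, -3], "angular": [0, 0, -80]}, {"hand": 1, "offset": [21.9, -43.4, -3], "angular": [0, 0, -80]}, {"hand": 1, "offset": [21.9, -43.4, -3], "angular": [0, 0, -80]}]'

```text
time: 1.1
tool_pos: [0.4506, 0.1978, 0.2008]
tcp_rot: [2.412, 2.013, -0.001]
wrist_force: [-0.1, 0.7, -0.2]
width: 1.003
```

Call:
drive_tool --deltas '[{"hand": 1, "offset": [-0.8, -48, -3], "angular": [0, 0, -85.2]}, {"hand": 1, "offset": [-0.8, -48, -3], "angular": [0, 0, -85.2]}, {"hand": 1, "offset": [-0.8, -48, -3], "angular": [0, 0, -85.2]}, {"hand": 1, "offset": [-0.8, -48, -3], "angular": [0, 0, -85.2]}, {"hand": 1, "offset": [-0.8, -48, -3], "angular": [0, 0, -85.2]}, {"hand": 1, "offset": [-0.8, -48, -3], "angular": [0, 0, -85.2]}, {"hand": 1, "offset": [-0.8, -55.5, -5], "angular": [0, 0, -85.2]}, {"hand": 1, "offset": [-0.8, -55.5, -5], "angular": [0, 0, -85.2]}]'

```text
time: 2.1
tool_pos: [0.4424, -0.2997, 0.1593]
tcp_rot: [-3.138, 0.154, -0.0]
wrist_force: [1.1, -0.1, -0.9]
width: 1.0
```

Call:
drive_tool --deltas '[{"hand": 1, "offset": [0, 0, 0], "angular": [0, 0, 0]}, {"hand": 1, "offset": [0, 0, 0], "angular": [0, 0, 0]}]'

```text
time: 2.35
tool_pos: [0.4423, -0.2973, 0.159]
tcp_rot: [-3.137, 0.144, 0.002]
wrist_force: [-0.7, 0.7, 0.1]
width: 0.999
```

```bash
python3 - <<'E'
from h import *
c=bot.read_camera("wrist");cv2.imwrite("pics/w1.png",c["frame"]);np.savez("w1.npz",**c)
s=bot.read_state();print(s["tool_pos"],s["tcp_rot"],s["q"])
E
```

```text
[ 0.44259161 -0.29670339  0.1593219 ] [-3.13729785e+00  1.41803688e-01  1.28310561e-03] [-6.37608167e-01  5.41111152e-02  1.98342835e+00  5.02657404e-04
  1.10534058e+00  1.02329939e+00]
```

View pics/w1.png

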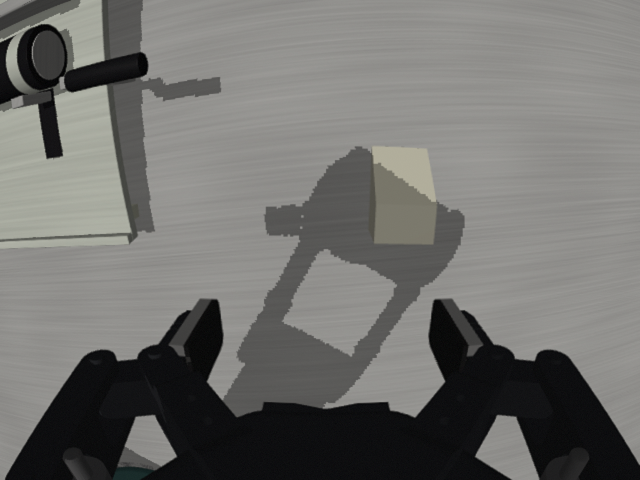

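Wrist view: the chock's ramp is at (373–437, 147–203) and its block top (shadowed) at about (373–437, 203–244), between but to the right of the fingers.

```bash
cat >> h.py <<'E'
def fz(c,u,v,z):
    m=c["mtx"];d=np.array([(u-m[0,2])/m[0,0],(v-m[1,2])/m[1,1]]);r=np.hypot(*d)
    d=c["R"].T@np.r_[d/r*np.sin(r),np.cos(r)];o=-c["R"].T@c["t"];return o+d*(z-o[2])/d[2]
E
python3 - <<'E'
from h import *
c=dict(np.load("w1.npz"))
p=[fz(c,*q,.04) for q in((372,203),(437,203),(433,244),(376,243))];t=[fz(c,*q,0) for q in((373,147),(427,149))]
print(np.round(p,4).tolist(),np.mean(p,0),np.round(t,4).tolist(),np.mean(t,0))
E
```

```text
[[0.4613, -0.3314, 0.04], [0.4575, -0.3801, 0.04], [0.4258, -0.3765, 0.04], [0.4308, -0.3326, 0.04]] [ 0.44383978 -0.35512319  0.04      ] [[0.499, -0.3397, 0.0], [0.4946, -0.3847, 0.0]] [ 0.49681362 -0.36217791  0.        ]
```

Call:
drive_tool --deltas '[{"hand": 1, "offset": [0, -5.9, -4], "angular": [0, 0, -0.5]}, {"hand": 1, "offset": [0, -5.9, -8], "angular": [0, 0, -0.5]}, {"hand": 1, "offset": [0, -5.9, -10.5], "angular": [0, 0, -0.5]}, {"hand": 1, "offset": [0, -5.9, -13], "angular": [0, 0, -0.5]}, {"hand": 1, "offset": [0, -5.9, -15], "angular": [0, 0, -0.5]}, {"hand": 1, "offset": [0, -5.9, -15.7], "angular": [0, 0, -0.5]}, {"hand": 1, "offset": [0, -5.9, -15.7], "angular": [0, 0, -0.5]}]' --force 40

```text
time: 3.28
tool_pos: [0.4431, -0.3563, 0.0027]
tcp_rot: [-3.138, 0.156, 0.0]
wrist_force: [0.1, 0.4, 0.8]
width: 0.997
```

Call:
drive_tool --deltas '[{"hand": 0.45, "offset": [0, 0, 0], "angular": [0, 0, 0]}, {"hand": 0.3, "offset": [0, 0, 0], "angular": [0, 0, 0]}, {"hand": 0.3, "offset": [0, 0, 0], "angular": [0, 0, 0]}, {"hand": 0.3, "offset": [0, 0, 0], "angular": [0, 0, 0]}, {"hand": 0.3, "offset": [0, 0, 0], "angular": [0, 0, 0]}, {"hand": 0.3, "offset": [0, 0, 0], "angular": [0, 0, 0]}]' --force 40

```text
time: 4.03
tool_pos: [0.4436, -0.3575, 0.0038]
tcp_rot: [3.137, -0.158, 0.002]
wrist_force: [-0.3, 0.7, 6.5]
width: 0.533
```

Call:
drive_tool --deltas '[{"hand": 0.3, "offset": [0, 0, 4], "angular": [0, 0, 0]}, {"hand": 0.3, "offset": [0, 0, 10], "angular": [0, 0, 0]}, {"hand": 0.3, "offset": [0, 0, 16], "angular": [0, 0, 0]}, {"hand": 0.3, "offset": [2, 4, 19], "angular": [0, 0, 0]}, {"hand": 0.3, "offset": [4, 10, 19], "angular": [0, 0, 2.7]}, {"hand": 0.3, "offset": [6, 16, 19], "angular": [-0.54, -6.98, 2.7]}, {"hand": 0.3, "offset": [8, 22, 19], "angular": [-0.54, -6.98, 2.7]}, {"hand": 0.3, "offset": [8.5, 28, 19], "angular": [-0.54, -6.98, 2.7]}]'

```text
time: 5.03
tool_pos: [0.5275, -0.075, 0.192]
tcp_rot: [3.131, -0.084, 0.191]
wrist_force: [0.9, 0.6, -1.7]
width: 0.533
```

Call:
drive_tool --deltas '[{"hand": 0.3, "offset": [0, 3, 0], "angular": [0, 0, 0]}, {"hand": 0.3, "offset": [0, 5, 0], "angular": [0, 0, 0]}, {"hand": 0.3, "offset": [0, 6.1, -2], "angular": [0, 0, 0]}, {"hand": 0.3, "offset": [0, 6.1, -5], "angular": [0, 0, 0]}, {"hand": 0.3, "offset": [0, 6.1, -8], "angular": [0, 0, 0]}, {"hand": 0.3, "offset": [0, 6.1, -10.5], "angular": [0, 0, 0]}, {"hand": 0.3, "offset": [0, 6.1, -10.5], "angular": [0, 0, 0]}, {"hand": 0.3, "offset": [0, 6.1, -10.5], "angular": [0, 0, 0]}]'

```text
time: 6.02
tool_pos: [0.5282, -0.0158, 0.0882]
tcp_rot: [3.131, -0.083, 0.192]
wrist_force: [0.8, -0.0, -1.6]
width: 0.529
```

```bash
python3 - <<'E'
from h import *
from scipy.spatial.transform import Rotation as R
c=bot.read_camera("top");S=bot.read_camera("scene")
k=lambda c,x,y,w,h,s:cv2.resize(cv2.convertScaleAbs(c["frame"][y:y+h,x:x+w],alpha=1.4),(w*s,h*s),interpolation=cv2.INTER_CUBIC)
cv2.imwrite("pics/h1.png",k(S,210,190,190,150,4))
for i in range(4):
  s=bot.read_state();print(s["tool_pos"],s["wrist_force"])
  bot.read_camera("top") if i<3 else 0
print(R.from_rotvec(s["tcp_rot"]).as_matrix().round(4),s["width"],s["time"])
b=np.load("board.npz");d=s["tool_pos"][:2]-b["o"];print("board xy",d@b["ex"],d@b["ey"])
E
```

```text
[ 0.52908221 -0.01592037  0.08920082] [-0.50151307 -0.17047225 -1.83239177]
[ 0.5291184  -0.01588578  0.08925212] [ 0.54558079 -1.00089926 -1.97773974]
[ 0.52900457 -0.01589566  0.08915673] [ 0.23906376 -0.71927552 -1.81605635]
[ 0.52882141 -0.01587157  0.08896414] [-6.97989299e-02 -6.01219652e-04 -2.15028959e+00]
[[ 9.909e-01 -5.310e-02  1.239e-01]
 [-5.270e-02 -9.986e-01 -6.700e-03]
 [ 1.241e-01  1.000e-04 -9.923e-01]] 0.5326610443820792 6.275
board xy -0.05435447869705141 -0.009199572473648596
```

View pics/h1.png

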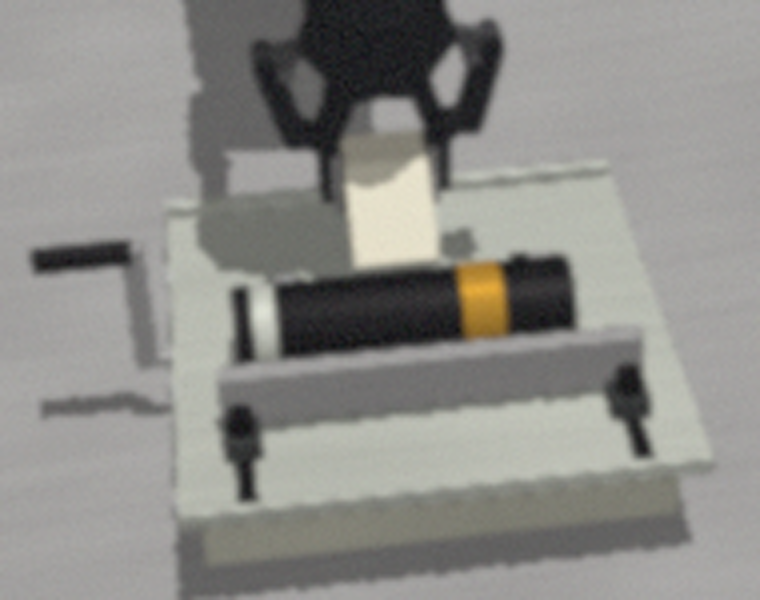

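The chock is held square, ramp towards the tube, over the clear low part of the board. Lowering.

Call:
drive_tool --deltas '[{"hand": 0.3, "offset": [0, 0, -2], "angular": [0, 0, 0]}, {"hand": 0.3, "offset": [0, 0, -3], "angular": [0, 0, 0]}, {"hand": 0.3, "offset": [0, 0, -3.5], "angular": [0, 0, 0]}, {"hand": 0.3, "offset": [0, 0, -3.7], "angular": [0, 0, 0]}, {"hand": 0.3, "offset": [0, 0, -3.8], "angular": [0, 0, 0]}, {"hand": 0.3, "offset": [0, 0, -3.8], "angular": [0, 0, 0]}]'

```text
time: 7.02
tool_pos: [0.5282, -0.0158, 0.0501]
tcp_rot: [3.131, -0.083, 0.192]
wrist_force: [0.7, 0.2, -1.3]
width: 0.531
```

Call:
drive_tool --deltas '[{"hand": 0.3, "offset": [0, 0, -0.1], "angular": [0, 0, 0]}, {"hand": 0.3, "offset": [0, 0, -0.15], "angular": [0, 0, 0]}, {"hand": 0.3, "offset": [0, 0, -0.15], "angular": [0, 0, 0]}]'

```text
time: 7.4
tool_pos: [0.5279, -0.0158, 0.0482]
tcp_rot: [3.131, -0.083, 0.192]
wrist_force: [-0.4, -0.5, -2.2]
width: 0.53
```

Call:
drive_tool --deltas '[{"hand": 0.3, "offset": [0, 0, -0.05], "angular": [0, 0, 0]}, {"hand": 0.3, "offset": [0, 0, -0.1], "angular": [0, 0, 0]}, {"hand": 0.3, "offset": [0, 0, -0.1], "angular": [0, 0, 0]}]'

```text
time: 7.78
tool_pos: [0.5279, -0.0158, 0.0472]
tcp_rot: [3.131, -0.083, 0.192]
wrist_force: [0.6, 0.2, -3.1]
width: 0.533
```

Call:
drive_tool --deltas '[{"hand": 0.3, "offset": [0, 0, -0.05], "angular": [0, 0, 0]}, {"hand": 0.3, "offset": [0, 0, -0.1], "angular": [0, 0, 0]}, {"hand": 0.3, "offset": [0, 0, -0.1], "angular": [0, 0, 0]}]'

```text
time: 8.15
tool_pos: [0.5279, -0.0158, 0.0471]
tcp_rot: [3.131, -0.083, 0.191]
wrist_force: [-4.8, 0.0, 6.7]
width: 0.529
```

Call:
drive_tool --deltas '[{"hand": 0.3, "offset": [0, 0, -0.05], "angular": [0, 0, 0]}, {"hand": 0.3, "offset": [0, 0, -0.05], "angular": [0, 0, 0]}, {"hand": 0.3, "offset": [0, 0, -0.05], "angular": [0, 0, 0]}]'

```text
time: 8.52
tool_pos: [0.5279, -0.0157, 0.0471]
tcp_rot: [3.131, -0.083, 0.191]
wrist_force: [-7.2, 0.8, 11.4]
width: 0.536
```

Call:
drive_tool --deltas '[{"hand": 0.3, "offset": [0, 0, 0.1], "angular": [0, 0, 0]}, {"hand": 0.3, "offset": [0.198, -0.0106, 0.1244], "angular": [0, 0, 0]}, {"hand": 0.3, "offset": [0.396, -0.0212, 0.1488], "angular": [0, 0, 0]}, {"hand": 0.3, "offset": [0.595, -0.032, 0.173], "angular": [0, 0, 0]}, {"hand": 0.3, "offset": [0.793, -0.042, 0.198], "angular": [0, 0, 0]}, {"hand": 0.3, "offset": [0.793, -0.042, 0.198], "angular": [0, 0, 0]}, {"hand": 0.3, "offset": [0.793, -0.042, 0.198], "angular": [0, 0, 0]}]'

```text
time: 9.4
tool_pos: [0.5344, -0.016, 0.0479]
tcp_rot: [3.132, -0.083, 0.187]
wrist_force: [-9.5, 0.7, 9.8]
width: 0.533
```

Call:
drive_tool --deltas '[{"hand": 0.3, "offset": [0, 0, 0.05], "angular": [0, 0, 0]}, {"hand": 0.3, "offset": [0, 0, 0.1], "angular": [0, 0, 0]}, {"hand": 0.3, "offset": [0, 0, 0.1], "angular": [0, 0, 0]}, {"hand": 0.3, "offset": [0, 0, 0.1], "angular": [0, 0, 0]}]'

```text
time: 9.9
tool_pos: [0.5358, -0.0162, 0.0484]
tcp_rot: [3.131, -0.083, 0.191]
wrist_force: [0.0, 0.2, -1.7]
width: 0.534
```

Call:
drive_tool --deltas '[{"hand": 0.3, "offset": [0.198, -0.0106, 0.0144], "angular": [0, 0, 0]}, {"hand": 0.3, "offset": [0.396, -0.0212, 0.0388], "angular": [0, 0, 0]}, {"hand": 0.3, "offset": [0.595, -0.032, 0.063], "angular": [0, 0, 0]}, {"hand": 0.3, "offset": [0.595, -0.032, 0.063], "angular": [0, 0, 0]}]'

```text
time: 10.4
tool_pos: [0.5421, -0.0165, 0.0494]
tcp_rot: [3.131, -0.083, 0.192]
wrist_force: [0.2, 0.1, -2.2]
width: 0.534
```

Call:
drive_tool --deltas '[{"hand": 0.3, "offset": [0.1, -0.005, 0.012], "angular": [0, 0, 0]}, {"hand": 0.3, "offset": [0.2, -0.0106, 0.0244], "angular": [0, 0, 0]}, {"hand": 0.3, "offset": [0.2, -0.0106, 0.0244], "angular": [0, 0, 0]}]'

```text
time: 10.78
tool_pos: [0.5439, -0.0166, 0.0496]
tcp_rot: [3.131, -0.083, 0.192]
wrist_force: [0.1, 0.2, -2.4]
width: 0.532
```

Call:
drive_tool --deltas '[{"hand": 0.3, "offset": [0.1, -0.005, 0.012], "angular": [0, 0, 0]}, {"hand": 0.3, "offset": [0.2, -0.0106, 0.0244], "angular": [0, 0, 0]}, {"hand": 0.3, "offset": [0.3, -0.016, 0.0366], "angular": [0, 0, 0]}, {"hand": 0.3, "offset": [0.3, -0.016, 0.0366], "angular": [0, 0, 0]}]'

```text
time: 11.28
tool_pos: [0.547, -0.0168, 0.05]
tcp_rot: [3.131, -0.083, 0.192]
wrist_force: [0.4, -0.8, -2.4]
width: 0.534
```

Call:
drive_tool --deltas '[{"hand": 0.3, "offset": [0.1, -0.005, -0.018], "angular": [0, 0, 0]}, {"hand": 0.3, "offset": [0.2, -0.0106, -0.0156], "angular": [0, 0, 0]}, {"hand": 0.3, "offset": [0.2, -0.0106, -0.0156], "angular": [0, 0, 0]}]'

```text
time: 11.65
tool_pos: [0.5483, -0.0169, 0.0496]
tcp_rot: [3.131, -0.083, 0.19]
wrist_force: [-2.7, -0.4, -0.2]
width: 0.532
```

Call:
drive_tool --deltas '[{"hand": 0.3, "offset": [0.1, -0.005, 0.012], "angular": [0, 0, 0]}, {"hand": 0.3, "offset": [0.2, -0.0106, 0.0244], "angular": [0, 0, 0]}, {"hand": 0.3, "offset": [0.3, -0.016, 0.0366], "angular": [0, 0, 0]}, {"hand": 0.3, "offset": [0.3, -0.016, 0.0366], "angular": [0, 0, 0]}]'

```text
time: 12.15
tool_pos: [0.5483, -0.0168, 0.0497]
tcp_rot: [3.132, -0.083, 0.18]
wrist_force: [-14.0, 0.4, 10.3]
width: 0.534
```

```bash
python3 - <<'E'
from h import *
c=bot.read_camera("wrist");t=bot.read_camera("top")
k=lambda c,x,y,w,h,s:cv2.resize(cv2.convertScaleAbs(c["frame"][y:y+h,x:x+w],alpha=1.6),(w*s,h*s),interpolation=cv2.INTER_CUBIC)
a=k(c,120,60,400,300,1);a=cv2.resize(a,(760,570))
cv2.imwrite("pics/w2.png",a)
b=k(t,260,160,150,145,4);cv2.imwrite("pics/t2.png",b)
print(bot.read_state()["wrist_force"])
E
```

```text
[-13.89162103   0.37432275  10.37773232]
```

View pics/w2.png

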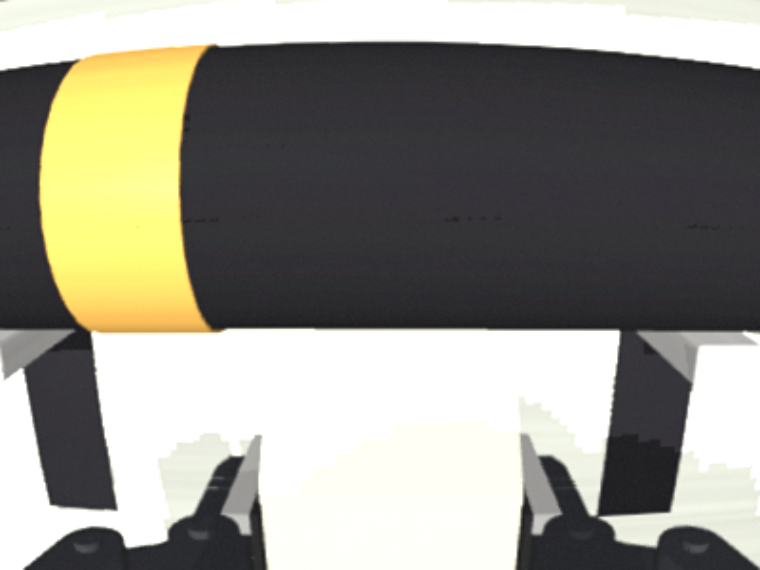

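The tube still leans on the upright stop fingers, chock ramp meets it squarely at (260–520, 330+); the tool is bearing down, so ease upwards.

Call:
drive_tool --deltas '[{"hand": 0.3, "offset": [0, 0, 0.04], "angular": [0, 0, 0]}, {"hand": 0.3, "offset": [0, 0, 0.08], "angular": [0, 0, 0]}, {"hand": 0.3, "offset": [0, 0, 0.08], "angular": [0, 0, 0]}]'

```text
time: 12.62
tool_pos: [0.5514, -0.0169, 0.0505]
tcp_rot: [3.131, -0.083, 0.19]
wrist_force: [-2.4, -0.1, -3.0]
width: 0.533
```

Call:
drive_tool --deltas '[{"hand": 0.3, "offset": [0.1, -0.005, 0.012], "angular": [0, 0, 0]}, {"hand": 0.3, "offset": [0.2, -0.0106, 0.0244], "angular": [0, 0, 0]}, {"hand": 0.3, "offset": [0.3, -0.016, 0.0366], "angular": [0, 0, 0]}, {"hand": 0.3, "offset": [0.3, -0.016, 0.0366], "angular": [0, 0, 0]}]'

```text
time: 13.12
tool_pos: [0.5552, -0.0172, 0.0514]
tcp_rot: [3.131, -0.083, 0.192]
wrist_force: [-2.0, -0.3, -3.3]
width: 0.531
```

Call:
drive_tool --deltas '[{"hand": 0.3, "offset": [0.1, -0.005, 0.012], "angular": [0, 0, 0]}, {"hand": 0.3, "offset": [0.2, -0.0106, 0.0244], "angular": [0, 0, 0]}, {"hand": 0.3, "offset": [0.2, -0.0106, 0.0244], "angular": [0, 0, 0]}]'

```text
time: 13.5
tool_pos: [0.557, -0.0173, 0.0516]
tcp_rot: [3.131, -0.083, 0.192]
wrist_force: [-1.8, 0.4, -3.2]
width: 0.533
```

Call:
drive_tool --deltas '[{"hand": 0.3, "offset": [0.1, -0.005, -0.028], "angular": [0, 0, 0]}, {"hand": 0.3, "offset": [0.15, -0.008, -0.022], "angular": [0, 0, 0]}, {"hand": 0.3, "offset": [0.15, -0.008, -0.022], "angular": [0, 0, 0]}]'

```text
time: 13.88
tool_pos: [0.5583, -0.0174, 0.0513]
tcp_rot: [3.131, -0.083, 0.192]
wrist_force: [-1.7, 0.9, -2.7]
width: 0.53
```

Call:
drive_tool --deltas '[{"hand": 0.3, "offset": [0.1, -0.005, 0.012], "angular": [0, 0, 0]}, {"hand": 0.3, "offset": [0.15, -0.008, 0.018], "angular": [0, 0, 0]}, {"hand": 0.3, "offset": [0.15, -0.008, 0.018], "angular": [0, 0, 0]}]'

```text
time: 14.25
tool_pos: [0.56, -0.0175, 0.0516]
tcp_rot: [3.131, -0.083, 0.192]
wrist_force: [-1.2, 0.0, -3.3]
width: 0.531
```

Call:
drive_tool --deltas '[{"hand": 0.3, "offset": [0.1, -0.005, 0.012], "angular": [0, 0, 0]}, {"hand": 0.3, "offset": [0.15, -0.008, 0.018], "angular": [0, 0, 0]}, {"hand": 0.3, "offset": [0.15, -0.008, 0.018], "angular": [0, 0, 0]}]'

```text
time: 14.62
tool_pos: [0.5615, -0.0176, 0.0518]
tcp_rot: [3.131, -0.083, 0.192]
wrist_force: [-2.1, 0.6, -3.2]
width: 0.533
```

Call:
drive_tool --deltas '[{"hand": 0.3, "offset": [0.1, -0.005, 0.012], "angular": [0, 0, 0]}, {"hand": 0.3, "offset": [0.1, -0.005, 0.012], "angular": [0, 0, 0]}]'

```text
time: 14.88
tool_pos: [0.5624, -0.0176, 0.0518]
tcp_rot: [3.131, -0.083, 0.192]
wrist_force: [-1.9, 0.3, -2.9]
width: 0.531
```

Call:
drive_tool --deltas '[{"hand": 0.3, "offset": [0.1, -0.005, 0.012], "angular": [0, 0, 0]}, {"hand": 0.3, "offset": [0.1, -0.005, 0.012], "angular": [0, 0, 0]}]'

```text
time: 15.12
tool_pos: [0.5635, -0.0177, 0.052]
tcp_rot: [3.131, -0.083, 0.192]
wrist_force: [-1.6, -0.5, -3.3]
width: 0.534
```

Call:
drive_tool --deltas '[{"hand": 0.3, "offset": [0.05, -0.003, 0.006], "angular": [0, 0, 0]}, {"hand": 0.3, "offset": [0.1, -0.005, 0.012], "angular": [0, 0, 0]}, {"hand": 0.3, "offset": [0.1, -0.005, 0.012], "angular": [0, 0, 0]}]'

```text
time: 15.5
tool_pos: [0.5644, -0.0177, 0.0521]
tcp_rot: [3.131, -0.083, 0.192]
wrist_force: [-2.3, -0.3, -2.1]
width: 0.535
```

Call:
drive_tool --deltas '[{"hand": 0.3, "offset": [0.05, -0.003, 0.006], "angular": [0, 0, 0]}, {"hand": 0.3, "offset": [0.1, -0.005, 0.012], "angular": [0, 0, 0]}, {"hand": 0.3, "offset": [0.1, -0.005, 0.012], "angular": [0, 0, 0]}]'

```text
time: 15.88
tool_pos: [0.565, -0.0177, 0.052]
tcp_rot: [3.131, -0.083, 0.191]
wrist_force: [-2.3, -0.2, -2.5]
width: 0.534
```

Call:
drive_tool --deltas '[{"hand": 0.3, "offset": [0.05, -0.003, 0.007], "angular": [0, 0, 0]}, {"hand": 0.3, "offset": [0.1, -0.005, 0.014], "angular": [0, 0, 0]}, {"hand": 0.3, "offset": [0.1, -0.005, 0.014], "angular": [0, 0, 0]}]'

```text
time: 16.25
tool_pos: [0.5653, -0.0177, 0.0518]
tcp_rot: [3.132, -0.083, 0.188]
wrist_force: [-4.8, 0.9, -2.2]
width: 0.529
```

Call:
drive_tool --deltas '[{"hand": 0.3, "offset": [0.05, -0.003, 0.007], "angular": [0, 0, 0]}, {"hand": 0.3, "offset": [0.1, -0.005, 0.014], "angular": [0, 0, 0]}, {"hand": 0.3, "offset": [0.1, -0.005, 0.014], "angular": [0, 0, 0]}]'

```text
time: 16.62
tool_pos: [0.5653, -0.0177, 0.0519]
tcp_rot: [3.132, -0.083, 0.185]
wrist_force: [-8.1, 0.6, 1.6]
width: 0.529
```

Call:
drive_tool --deltas '[{"hand": 0.3, "offset": [0, 0, 0.03], "angular": [0, 0, 0]}, {"hand": 0.3, "offset": [0, 0, 0.03], "angular": [0, 0, 0]}]'

```text
time: 16.88
tool_pos: [0.5653, -0.0177, 0.0519]
tcp_rot: [3.132, -0.083, 0.185]
wrist_force: [-7.5, -0.3, -1.4]
width: 0.533
```

```bash
cat > f.py <<'E'
from h import *
b=np.load("board.npz");u=np.r_[b["ex"]*np.cos(.1222),np.sin(.1222)];n=np.r_[-b["ex"]*np.sin(.1222),np.cos(.1222)]
L=[]
for i in range(6):
  s=bot.read_state();L.append(np.r_[s["wrist_force"]+[0,0,1.9],s["tool_pos"]]);bot.read_camera("top")
m=np.mean(L,0);print("push",-m[:3]@u,"down",m[:3]@n,"pos",m[3:],"t",s["time"],np.std(L,0)[:3])
E
python3 f.py
```

```text
push 7.654994896074114 down 1.2673872781575777 pos [ 0.56531917 -0.01771478  0.05190628] t 17.125 [0.62481508 0.34548266 0.47441634]
```

Call:
drive_tool --deltas '[{"hand": 0.3, "offset": [0.05, -0.003, 0.025], "angular": [0, 0, 0]}, {"hand": 0.3, "offset": [0.1, -0.005, 0.05], "angular": [0, 0, 0]}, {"hand": 0.3, "offset": [0.1, -0.005, 0.05], "angular": [0, 0, 0]}]'

```text
time: 17.55
tool_pos: [0.5653, -0.0177, 0.052]
tcp_rot: [3.132, -0.083, 0.182]
wrist_force: [-9.4, 1.0, 0.6]
width: 0.533
```

```bash
python3 f.py
```

```text
push 9.268120545501413 down 2.643195811134503 pos [ 0.565333   -0.01770847  0.05200614] t 17.8 [0.21612256 0.63270727 0.59166395]
```

Call:
drive_tool --deltas '[{"hand": 0.3, "offset": [0.04, -0.002, 0.03], "angular": [0, 0, 0]}, {"hand": 0.3, "offset": [0.1, -0.005, 0.068], "angular": [0, 0, 0]}, {"hand": 0.3, "offset": [0.1, -0.005, 0.068], "angular": [0, 0, 0]}]'

```text
time: 18.23
tool_pos: [0.5654, -0.0177, 0.0521]
tcp_rot: [3.132, -0.083, 0.179]
wrist_force: [-11.2, 0.6, -1.2]
width: 0.535
```

```bash
python3 f.py
```

```text
push 10.58028312350392 down 1.9887560670172388 pos [ 0.5653337  -0.01770414  0.05211524] t 18.475 [0.5217392  0.30655415 0.65833275]
```

Call:
drive_tool --deltas '[{"hand": 0.3, "offset": [0.03, -0.002, 0.03], "angular": [0, 0, 0]}, {"hand": 0.3, "offset": [0.03, -0.002, 0.03], "angular": [0, 0, 0]}, {"hand": 0.3, "offset": [0.03, -0.002, 0.03], "angular": [0, 0, 0]}]'

```text
time: 18.9
tool_pos: [0.5653, -0.0177, 0.0522]
tcp_rot: [3.132, -0.083, 0.178]
wrist_force: [-10.8, 0.4, -2.3]
width: 0.532
```

```bash
python3 f.py
```

```text
push 11.1067230624238 down 1.8113338283828762 pos [ 0.56534136 -0.01769778  0.05217781] t 19.15 [0.49667199 0.31337652 0.41836482]
```

Call:
drive_tool --deltas '[{"hand": 0.6, "offset": [0, 0, 0], "angular": [0, 0, 0]}, {"hand": 0.7, "offset": [0, 0, 0], "angular": [0, 0, 0]}, {"hand": 0.75, "offset": [0, 0, 0], "angular": [0, 0, 0]}, {"hand": 0.75, "offset": [0, 0, 0], "angular": [0, 0, 0]}]'

```text
time: 19.7
tool_pos: [0.5705, -0.0181, 0.0549]
tcp_rot: [3.131, -0.083, 0.194]
wrist_force: [0.9, 0.4, 0.3]
width: 0.752
```

Call:
drive_tool --deltas '[{"hand": 0.75, "offset": [-0.25, 0, 2], "angular": [0, 0, 0]}, {"hand": 0.75, "offset": [-0.74, 0, 6], "angular": [0, 0, 0]}, {"hand": 0.5, "offset": [-1.5, 0, 12], "angular": [0, 0, 0]}, {"hand": 0, "offset": [-1.5, -4, 14], "angular": [0.4, 7, 0]}, {"hand": 0, "offset": [-1, -10, 14], "angular": [0.4, 7, 0]}, {"hand": 0, "offset": [0, -16, 14], "angular": [0.4, 7, 0]}, {"hand": 0, "offset": [2, -16.5, 14], "angular": [0.4, 7, 0]}, {"hand": 0, "offset": [2, -16.5, 14], "angular": [0.4, 7, 0]}]'

```text
time: 20.7
tool_pos: [0.5904, -0.1842, 0.1942]
tcp_rot: [-3.14, 0.086, -0.001]
wrist_force: [0.3, -0.0, 0.3]
width: -0.002
```

```bash
python3 - <<'E'
from h import *
c=bot.read_camera("wrist");np.savez("w3.npz",**c);cv2.imwrite("pics/w3.png",c["frame"])
s=bot.read_state();print(s["tool_pos"],s["tcp_rot"],s["width"],s["time"],s["q"][5])
E
```

```text
[ 0.58956575 -0.18315693  0.19391359] [-3.13972073e+00  8.39648939e-02  1.12737475e-03] -7.008072968133149e-05 20.75 1.2822397377296573
```

View pics/w3.png

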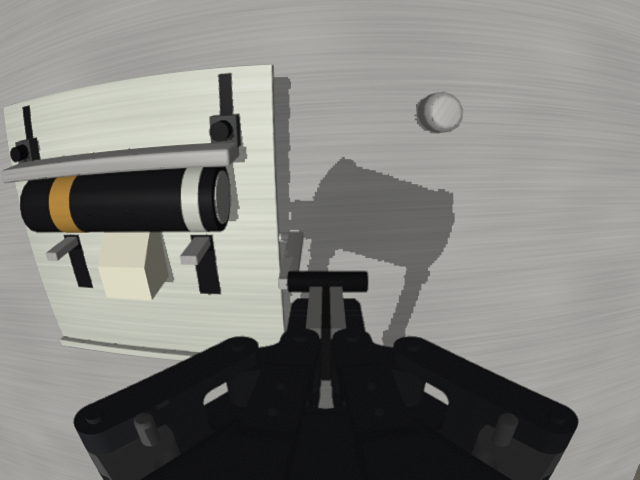

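Tube (22–230, 200) now lies against the rail, chock (100–160, 265) under it, stop fingers still upright; handle bar at (327, 281), just downhill of the shut fingertips. Now push the handle down the arc.

Call:
drive_tool --deltas '[{"hand": 0, "offset": [0.5, 0, -4], "angular": [0, 0, 0]}, {"hand": 0, "offset": [0.5, 0, -9.4], "angular": [0, 0, 0]}, {"hand": 0, "offset": [0.4, 0, -9.4], "angular": [0, 0, 0]}, {"hand": 0, "offset": [-1.0, 0.05, -9.5], "angular": [0, 0, 0]}, {"hand": 0, "offset": [-2.1, 0.1, -9.6], "angular": [0, 0, 0]}, {"hand": 0, "offset": [-2.9, 0.15, -10.1], "angular": [0, 0, 0]}, {"hand": 0, "offset": [-3.7, 0.2, -10.5], "angular": [0, 0, 0]}, {"hand": 0, "offset": [-4.4, 0.25, -11.2], "angular": [0, 0, 0]}]'

```text
time: 21.75
tool_pos: [0.5456, -0.1808, 0.0828]
tcp_rot: [3.14, -0.084, 0.002]
wrist_force: [1.2, -0.4, 0.5]
width: -0.004
```

Call:
drive_tool --deltas '[{"hand": 0, "offset": [-0.6, 0.03, -0.6], "angular": [0, 0, 0]}, {"hand": 0, "offset": [-1.2, 0.06, -1.2], "angular": [0, 0, 0]}, {"hand": 0, "offset": [-1.2, 0.06, -1.2], "angular": [0, 0, 0]}, {"hand": 0, "offset": [-0.4, 0, 1], "angular": [0, 0, 0]}, {"hand": 0, "offset": [-0.6, 0, 3.5], "angular": [0, 0, 0]}, {"hand": 0, "offset": [-3.6, 0.1, 3], "angular": [0, 0, 0]}, {"hand": 0, "offset": [-3.6, 0.1, 1.5], "angular": [0, 0, 0]}, {"hand": 0, "offset": [-3.6, 0.1, 1], "angular": [0, 0, 0]}]'

```text
time: 22.75
tool_pos: [0.5084, -0.1789, 0.0903]
tcp_rot: [-3.139, 0.084, 0.005]
wrist_force: [0.6, 0.5, 0.1]
width: 0.0
```

Call:
drive_tool --deltas '[{"hand": 0, "offset": [0, 0, -1], "angular": [0, 0, 0]}, {"hand": 0, "offset": [-0.1, 0, -1.8], "angular": [0, 0, 0]}, {"hand": 0, "offset": [-0.2, 0, -2.6], "angular": [0, 0, 0]}, {"hand": 0, "offset": [-0.2, 0, -3.3], "angular": [0, 0, 0]}, {"hand": 0, "offset": [-0.2, 0, -3.8], "angular": [0, 0, 0]}, {"hand": 0, "offset": [-0.2, 0, -4.1], "angular": [0, 0, 0]}, {"hand": 0, "offset": [-0.2, 0, -4.1], "angular": [0, 0, 0]}]'

```text
time: 23.62
tool_pos: [0.5078, -0.1795, 0.0511]
tcp_rot: [-3.14, 0.083, -0.001]
wrist_force: [0.2, -0.3, -0.3]
width: -0.002
```

Call:
drive_tool --deltas '[{"hand": 0, "offset": [0, 0, -0.15], "angular": [0, 0, 0]}, {"hand": 0, "offset": [0, 0, -0.3], "angular": [0, 0, 0]}, {"hand": 0, "offset": [0, 0, -0.3], "angular": [0, 0, 0]}]'

```text
time: 24.0
tool_pos: [0.5081, -0.1797, 0.049]
tcp_rot: [-3.14, 0.083, -0.001]
wrist_force: [-1.4, 1.3, 4.0]
width: 0.002
```

Call:
drive_tool --deltas '[{"hand": 0, "offset": [0, 0, -0.1], "angular": [0, 0, 0]}, {"hand": 0, "offset": [0, 0, -0.2], "angular": [0, 0, 0]}, {"hand": 0, "offset": [0, 0, -0.2], "angular": [0, 0, 0]}]'

```text
time: 24.38
tool_pos: [0.5082, -0.1797, 0.0486]
tcp_rot: [-3.14, 0.083, -0.001]
wrist_force: [-5.6, 1.7, 16.1]
width: -0.003
```

```bash
python3 - <<'E'
from h import *
c=bot.read_camera("scene");t=bot.read_camera("top")
k=lambda c,x,y,w,h,s:cv2.resize(cv2.convertScaleAbs(c["frame"][y:y+h,x:x+w],alpha=1.4),(w*s,h*s),interpolation=cv2.INTER_CUBIC)
cv2.imwrite("pics/c4.png",np.hstack([k(c,215,195,180,140,2),k(t,255,150,180,140,2)]))
print(bot.read_state()["tool_pos"],bot.read_state()["wrist_force"])
E
```

```text
[ 0.50824921 -0.17971354  0.04857482] [-5.09247242  2.31638083 15.89987945]
```

View pics/c4.png

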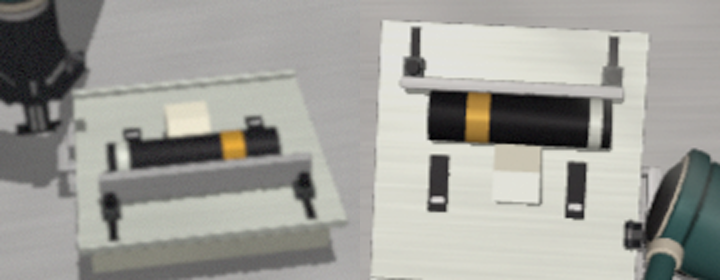

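Stop at end of travel (16 N at z = 0.0486), fingers lie flat in their slots, and the tube stays against the rail on the chock. Retreating straight up, clear of everything.

Call:
drive_tool --deltas '[{"hand": 0, "offset": [0, 0, 1], "angular": [0, 0, 0]}, {"hand": 0, "offset": [0, 0, 5], "angular": [0, 0, 0]}, {"hand": 0, "offset": [0, 0, 11], "angular": [0, 0, 0]}, {"hand": 0, "offset": [-2, -4, 16], "angular": [0, 0, 0]}, {"hand": 0, "offset": [-3, -8, 18], "angular": [0, 0, 0]}, {"hand": 0, "offset": [-3, -8, 18], "angular": [0, 0, 0]}, {"hand": 0, "offset": [-3, -8, 18], "angular": [0, 0, 0]}, {"hand": 0, "offset": [-3, -8, 18], "angular": [0, 0, 0]}]'

```text
time: 25.48
tool_pos: [0.477, -0.2581, 0.2245]
tcp_rot: [-3.138, 0.082, 0.004]
wrist_force: [-0.3, 0.8, -0.4]
width: 0.002
```

```bash
python3 - <<'E'
from h import *
t=bot.read_camera("top");w=bot.read_camera("wrist")
for i in range(10): t2=bot.read_camera("top")
a=t["frame"][150:300,250:400].astype(int);b=t2["frame"][150:300,250:400].astype(int);print("max diff board area",np.abs(a-b).max(),np.abs(a-b).mean())
cv2.imwrite("pics/e.png",np.hstack([cv2.resize(t2["frame"],(400,300)),cv2.resize(w["frame"],(400,300))]))
T=dict(np.load("top0.npz"))["frame"].astype(int)
for n,(x,y,w_,h) in dict(flask=(160,160,55,55),obj=(445,170,40,40),block=(125,260,50,50)).items():
    print(n,np.abs(T-t2["frame"].astype(int))[y:y+h,x:x+w_].mean())
print(bot.read_state()["wrist_force"],bot.read_state()["time"])
E
```

```text
max diff board area 8 0.44595555555555555
flask 5.466115702479339
obj 5.750416666666666
block 5.9844
[-0.18934178  0.55015607 -0.25951036] 26.075
```

View pics/e.png

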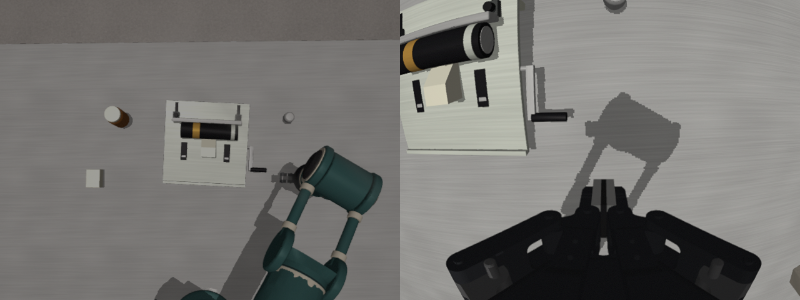

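The stop is flat with the handle down, the tube is still on the chock, and the arm is clear. The small uniform difference at the bystanders looks like a brightness change, because they sit where they did before.

```bash
python3 -c "
from workcell import bot
print(bot.finish_job())"
```

```text
the job is handed in; nothing more can be done
None
```

The tube now rests on the chock alone, against the back rail, with the stop folded flat; I handed the job in at about 26 s.

- **Chock:** I gripped it, set it on the low side of the board and pushed it uphill until the tube stopped at the rail after about 15 mm. I let go at a measured push of about 11 N, with about 2 N down from the tool. The tube force itself was not measured; I judged it from the push and the task's 10 N to 10 N rule.
- **Stop:** I folded it with shut fingers on the crank handle and felt it reach the end of travel with about 16 N at the handle.
- **Last checks:** The camera views show the stop fingers flat in their slots and the tube against the rail on the chock. Nothing on the board moved over 0.5 s, and the arm was clear with wrist force near zero. The jar, objective and block look to be in the same places. Their patches differed from the start by a similar small amount, about 5–6 grey levels, which I took to be lighting.
- **What went less well:** Early in the push the chock bound on the board, twice, each time with about 13–14 N down from the tool. In the second case the sideways push was about 12 N. I eased the tool up each time before going on. By my estimate this stayed under the 25 N and 16 N limits.

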